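Proof-load a steel link on the pull tester

ROBOT

A 6-joint arm with a two-finger parallel gripper is mounted at the origin on a cart in front of the work surface, level with it; the furniture and walls round the work are solid. World frame = base frame: x ahead of the robot, y to its left, z up, the work surface at z = 0. Lengths are in m, angles in rad, forces in N, time in s.
With the tool pointing down it reaches from about 0.35 to 0.775 m from the base axis. Payload 7.3 kg.
Tool frame: the origin (TCP) lies midway between the tips of the shut fingers; the grasp point (between the pads) lies 19 mm behind it; z points along the fingers, y is the line along which they close (so a half turn about z gives the same grasp; the last joint's range is limited). The gripper opens to 92 mm and grips with 3 to 60 N. Pads are 19 mm wide; open, the fingers measure 130 mm over their backs; the gripper's body (75 mm by 190 mm) begins 47 mm behind the grasp point.
Start: joints at [1.015, 0.342, 1.524, -0, 1.275, -0.146], TCP at [0.209, 0.482, 0.227] pointing down, gripper open.
Joint ranges: [-2.53, 2.53], [-0.77, 2.02], [0.04, 2.7], [-1, 4.14], [0.28, 2.66], [-3.11, 3.11]. Speed limits (rad/s): [2.57, 2.57, 3.14, 3.14, 3.14, 3.14].

INTERFACE

Orientations are given as a 3x3 rotation matrix whose columns are the frame's x, y, z axes.
In Python, from bench import read_state, cams, order gives the robot as it stands.
- The arm moves only by the tool move_arm, never from a script. Its argument "steps" is text: rows parted by semicolons, each of 7 numbers parted by spaces: the shift along the tool's x, y, z scaled (see below), then the turn, a rotation vector about the tool's x, y, z scaled (see below), then the opening in per cent of the stroke, from 0 (shut) to 100 (fully open). A call has 1 to 20 rows; each row is the pose to reach, as a shift and turn from the pose commanded when the call began, along the tool's axes at that moment; what a row does not reach only later rows make up. The controller multiplies each number of a shift by 50 cm and each number of a turn by 90 degrees. A row lasts 1/12 s, in which the tool goes at most 41.7 mm and 7.16 degrees, less where a joint would pass 70% of its speed; a pose out of reach is approached as far as the arm can. A call with a number of a shift or a turn outside -1 to 1 is refused whole. A call with a gripper value outside its range is refused whole. The fingers move at their own pace and stop on an object; "force" is the grip in N (left out, the last holds). Time passes only in rows, so rows that repeat a pose let the fingers close. It gives the time, the measured TCP pose, the force, the opening and the grip force at its end, in the units of the state.
- read_state(): the state, without advancing time (a new reading comes with each control period).
- cams.read_camera(name): name is "scene" or "top"; returns the picture (384x512x3 uint8, red, green, blue); there is no depth.
- cams.camera_info(name): a dict with "K" (3x3 intrinsics, pixels), "R" (3x3) and "t" (3): a world point X has camera coordinates R X + t. Camera axes: x right, y down, z forward; pixel columns grow to the right and rows downward; lengths in m; the calibration is good to about 2 mm. A picture is of the moment at which its call begins. camera_info takes no time and is no camera call.
- order.job_done(): hands the job in; it is judged then, once.
Trained networks look in the newest picture that a camera, given by its name, has taken for a name from the list of things; names that differ only in an ending like _2 or _b are one class to them, and where a whole thing is asked for, a point or a joint stands for the part that bears it (a point fixed in the world has none). Each returns a list of dicts, best first, with "confidence" (0 to 1); they miss things now and then, are a little off and sometimes report something else, mostly with a low value. They report only what shows in the picture. A call takes as long as a camera call. They do not tell look-alikes from the thing itself.
- cams.find_in(camera, thing): "box" ([centre column, centre row, width, height] as shares, 0 to 1, of the picture: columns of its width, rows of its height, round what is visible of it).
- cams.trace(camera, thing): "region" (384x512 bool, what is visible of it) and "box" ([centre column, centre row, width, height] as shares, 0 to 1, of the picture: columns of its width, rows of its height, round what is visible of it).
- cams.place_of(camera, thing): "xy" ([column, row] as shares, 0 to 1, of the picture: columns of its width, rows of its height: a listed point, or the origin of a listed thing).
The state is a dict: "time_s": time; "joint_pos": joint angles; "qd": joint speeds; "effort": joint torques, N m; "position": TCP position; "tool_rot": TCP orientation; "ft_force": force on the tool from outside, world axes, zero at the start; "torque": the same for the moment, N m; "opening": finger opening in m; "gripper_force": force on a finger pad.
Only numpy, scipy, OpenCV 4.12 (cv2) and the standard library are available. Lean on these libraries where they do the work, as an engineer would, in place of code of your own. Each camera call takes 0.05 s, during which the arm holds its last target. There are 200 camera calls.

TASK

Proof-load the longer of the two steel links on the small pull tester: lay it flat over both upright pins and let go of it, then pull the tester's handle towards its free end until the sprung slide, drawn along by the link, has its pointer level with the marker on the rule. Do not pull noticeably past the mark, and finish while still holding the handle there, because the spring draws it back as soon as it is let go. Leave the short link, the wax tube and the tape roll where they are.

Things in the scene. Friction and masses are not known exactly. Their poses are not given: they have to be found in the camera images.
- tester: pull tester fixed to the bench: aluminium plate 270 x 92 mm on a wooden board 290 x 112 mm (plate top 32 mm above the bench), spring barrel at the far end, two dark slides on guide bars, ruled strip on the -y edge. Origin on the bench, midway between the pins' home places; +x from handle to barrel; board spans x -175 to +115 mm. Pull towards -x. Turned up to 0.3 rad
- handle_slide: slide nearer the robot with one pin and the handle, 28 mm wide, top face 52 mm above the bench. Origin below its pin, 22 mm above the bench; axes as the tester's. Home: tester x = -20 mm; it starts up to 6 mm out. Slides 78 mm in all towards -x with about 1 N friction and stays where left, unless the loaded link draws it back
- sprung_slide: slide at the barrel end with one pin and the pointer, no handle; 28 mm wide, top face 52 mm above the bench. Origin below its pin (tester x = +20 mm at home), 22 mm above the bench; axes as the tester's. A spring draws it to +x: 3 N at home plus 0.2 N per mm; travel 58 mm. To be moved only through the link
- handle_pin (a point): axis of the handle slide's upright pin, 56 mm above the bench, which is the height of the link's centre plane when it lies on the slides. Pin 8 mm in diameter, bevelled top 68 mm above the bench, 16 mm above the slide's top
- sprung_pin (a point): the same point of the equal pin on the sprung slide; the pins stand 40 to 46 mm apart at the start
- handle (a point): grip point of the black upright handle block on the handle slide: 20 mm along x, 30 mm along y, from 52 to 110 mm above the bench; this point is on its centre line, 92 mm above the bench and 65 mm in front (-x) of its pin; axes as the tester's
- pointer (a point): tip of the narrow dark tongue on the -y side of the sprung slide, 42 mm above the bench
- mark (a point): tip of the narrow tongue of the marker, a dark 9 x 14 x 10 mm block clamped on the ruled strip at the tester's -y edge; it stays put. Axes as the tester's. At the start it lies 20 to 42 mm to the -x side of the pointer; pointer and mark are level when they have the same x in the tester's frame
- long_link: loose oblong link of 8 mm round steel bar, lying flat on the parts board, 78 x 32 mm outside, 62 x 16 mm inside, 8 mm thick, about 65 g. Origin at the middle of its underside (4 mm below its centre plane); x along its length. Over the pins it has 8 to 14 mm of play lengthwise, taken up by the handle before the sprung slide begins to move
- short_link: like the long link but only 56 x 32 mm outside (40 mm inside, too short for the pins), also on the parts board; a bystander. Origin at the middle of its underside
- parts_board: flat wooden board, 160 x 230 x 22 mm, fixed on the bench to the left of the tester; both links lie on it. Origin at the centre of its underside
- wax_tube: orange cardboard tube standing upright, 26 mm wide, 66 mm high; a bystander. Origin at the centre of its underside
- tape_roll: small tape roll lying flat, 31 mm wide, 12 mm high; a bystander. Origin at the centre of its underside
There are look-alikes about, which are no part of the job. Leave any green look-alike of the long_link alone.

How it is judged:
By the outcome, as a careful person would: the job done as asked, in the order asked, and still so for the second after the job is handed in, while the arm keeps its last pose, push and grip.
It also fails if it takes over 46 s, if anything falls off the work surface, if the arm or the gripper's body presses on something with over 40 N, if the wrist force passes 120 N, or if a joint passes its speed limit or range.

## Working session

There is one attempt and no reset: what is moved stays moved. The work goes in short steps, Python scripts to look and compute and a tool call to move; the robot and the scene stay as the last step left them, time stands still between calls to the robot, and variables do not carry over. Pictures are saved under pics/ and viewed, at most 10 in all, crops included, and the job is handed in when it is done.

Besides the shell and the picture viewer there is one more tool, called in YAML: its name, and indented under it one key for each argument. move_arm: Moves the arm, as the interface text tells. Its arguments: {"type":"object","properties":{"steps":{"type":"string"},"force":{"type":"number"}},"required":["steps"]}

```bash
mkdir -p pics; ls; cat > h.py <<'E'
import numpy as np, cv2
from bench import read_state, cams, order
def ray(cam,px):
    i=cams.camera_info(cam);K,R,t=map(np.array,(i["K"],i["R"],i["t"]))
    return -R.T@t, R.T@np.linalg.inv(K)@np.array([px[0],px[1],1.])
def at_z(cam,px,z):
    c,d=ray(cam,px); return c+d*(z-c[2])/d[2]
def proj(cam,X):
    i=cams.camera_info(cam);p=np.array(i["K"])@(np.array(i["R"])@np.array(X)+np.array(i["t"]));return p[:2]/p[2]
E
python3 - <<'E'
from h import *
for c in("scene","top"):
    im=cams.read_camera(c);cv2.imwrite(f"pics/{c}0.png",cv2.resize(im[:,:,::-1],(800,600),interpolation=cv2.INTER_CUBIC))
    np.save(f"{c}0.npy",im)
    for n,z in dict(handle_pin=.056,sprung_pin=.056,handle=.092,pointer=.042,mark=.042,long_link=.022,short_link=.022,wax_tube=0,tape_roll=0,parts_board=0,tester=0).items():
        for r in cams.place_of(c,n)[:3]:
            p=np.array(r["xy"])*[512,384];print(c,n,round(r["confidence"],2),p.round(1),at_z(c,p,z).round(4))
print(read_state()["position"],read_state()["tool_rot"])
E
```

```text
pics
scene handle_pin 0.49 [253.4 175.2] [ 5.412e-01 -3.000e-04  5.600e-02]
scene handle 0.66 [269.2 170. ] [0.4801 0.011  0.092 ]
scene long_link 0.74 [162.2 239.3] [0.541 0.355 0.022]
scene short_link 0.46 [194.  218.6] [0.5483 0.2401 0.022 ]
scene short_link 0.43 [164.5 242. ] [0.5284 0.3598 0.022 ]
scene wax_tube 0.76 [163.9 211.4] [0.6664 0.2323 0.    ]
scene tape_roll 0.46 [190.6 215.2] [0.5951 0.2045 0.    ]
scene tape_roll 0.39 [180.9 199.6] [0.6785 0.1557 0.    ]
scene parts_board 0.6 [182.5 240. ] [0.5271 0.3048 0.    ]
scene tester 0.72 [247.  186.4] [ 0.5817 -0.0239  0.    ]
top handle_pin 0.7 [310.7 163.7] [ 0.557  -0.0123  0.056 ]
top sprung_pin 0.69 [309.9 151. ] [ 0.5971 -0.0109  0.056 ]
top sprung_pin 0.65 [311.2 165.4] [ 0.5517 -0.0137  0.056 ]
top handle 0.63 [312.3 184.3] [ 0.4867 -0.0105  0.092 ]
top pointer 0.44 [320.7 152.6] [ 0.5955 -0.0463  0.042 ]
top long_link 0.68 [165.4 259.6] [0.2681 0.4312 0.022 ]
top long_link 0.59 [193.1 172.4] [0.5383 0.3533 0.022 ]
top short_link 0.42 [229.  165.4] [0.5605 0.2402 0.022 ]
top short_link 0.16 [310.6 183.3] [ 0.5023 -0.0151  0.022 ]
top wax_tube 0.62 [231.9 132.2] [0.6763 0.2335 0.    ]
top tape_roll 0.69 [310.3 152. ] [ 0.6087 -0.0199  0.    ]
top tape_roll 0.42 [254.3 132. ] [0.6765 0.1604 0.    ]
top parts_board 0.69 [208.2 174. ] [0.5376 0.3084 0.    ]
top tester 0.8 [310.8 160.3] [ 0.5813 -0.0207  0.    ]
[0.20917281 0.48155958 0.22674059] [[-9.17200568e-01  3.98425798e-01  3.34520791e-05]
 [ 3.98425800e-01  9.17200563e-01  9.27980449e-05]
 [ 6.29086929e-06  9.84425909e-05 -9.99999995e-01]]
```

View pics/scene0.png

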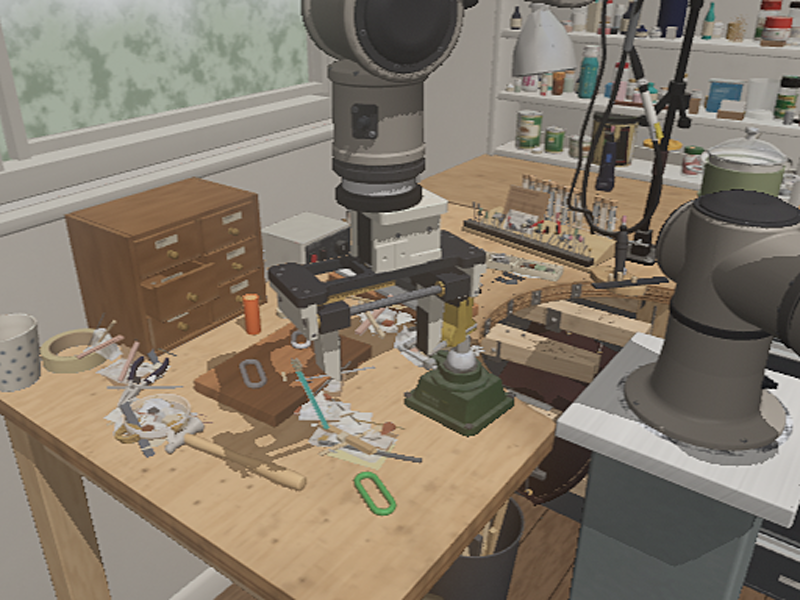

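```bash
python3 - <<'E'
from h import *
im=np.load("top0.npy")[:,:,::-1]
cv2.imwrite("pics/topcrop.png",cv2.resize(im[110:230,160:360],(800,480),interpolation=cv2.INTER_CUBIC))
E
```

```text
(no output)
```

View pics/topcrop.png

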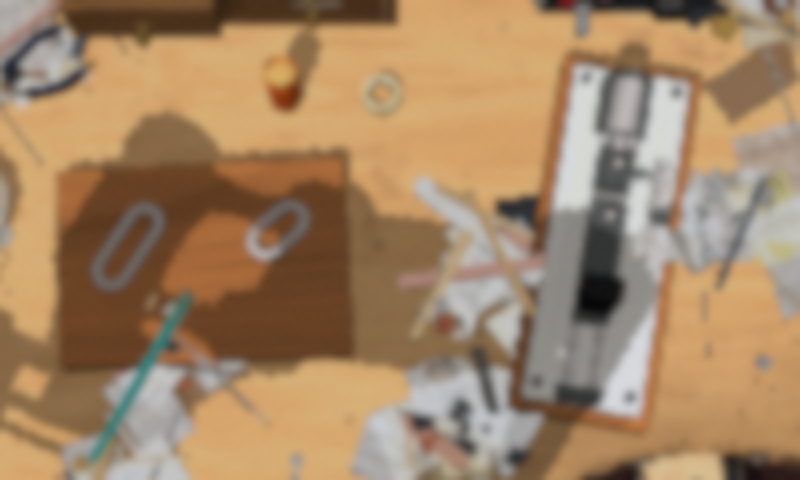

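The pictures show three candidates. The grey 78 mm link is on the parts board at top px (192,172), the grey short link is also on the board at (229,167), and a green look-alike lies on the bench at top px (165,260). The long one is the grey link at (192,172): it is on the board, not green, and clearly longer than the other grey one (crop px 103–152 × 203–290). The pins show at crop (620,163) and (611,215), and the pointer and marker are near crop x≈645–660.

```bash
python3 - <<'E'
from h import *
im=np.load("top0.npy"); cams.read_camera("top")
def plane(px,z): return np.array([at_z("top",p,z)[:2] for p in px])
for n,z in (("long_link",.026),("tester",.022),("short_link",.026)):
    for r in cams.trace("top",n)[:2]:
        ys,xs=np.nonzero(r["region"]); P=plane(np.c_[xs,ys],z)
        (c,s,a)=cv2.minAreaRect((P*1000).astype(np.float32))
        w,v=np.linalg.eigh(np.cov(P.T)); d=v[:,1]*np.sign(v[0,1])
        print(n,round(r["confidence"],2),len(xs),"mean",P.mean(0).round(4),"pca ang",round(np.arctan2(d[1],d[0]),3),"rect",np.round(c,1),np.round(s,1),round(a,1))
# bright long link pixels on the board
# pins / pointer region dump
big=cv2.resize(im[135:190,295:340,::-1],(585,715)[::1] and (495,605),interpolation=cv2.INTER_LANCZOS4)
lk=cv2.resize(im[155:190,180:206,::-1],(300,404),interpolation=cv2.INTER_LANCZOS4)
out=np.zeros((605,800,3),np.uint8); out[:605,:495]=big; out[:404,500:]=lk
cv2.imwrite("pics/zoom.png",out[:600])
g=im.mean(2)
print("cols 308-330"); 
for y in range(144,184): print(y,g[y,306:332].astype(int))
E
```

```text
long_link 0.55 164 mean [0.5405 0.356 ] pca ang -0.54 rect [539.9 356. ] [32.9 78.5] 57.8Traceback (most recent call last):
  File "<stdin>", line 6, in <module>
  File "<stdin>", line 3, in plane
  File "h.py", line 7, in at_z
    c,d=ray(cam,px); return c+d*(z-c[2])/d[2]
        ~~~^^^^^^^^
  File "h.py", line 4, in ray
    i=cams.camera_info(cam);K,R,t=map(np.array,(i["K"],i["R"],i["t"]))
ValueError: time passes only in moves, steps and waits
```

```bash
sed -i 's/^def ray/import functools\n@functools.lru_cache\ndef info(c): return cams.camera_info(c)\ndef ray/; s/i=cams.camera_info(cam)/i=info(cam)/' h.py
cat >> h.py <<'E'
def rect(cam,n,z,k=1):
    for r in cams.trace(cam,n)[:k]:
        ys,xs=np.nonzero(r["region"]); P=np.array([at_z(cam,p,z)[:2] for p in np.c_[xs,ys]])
        c,s,a=cv2.minAreaRect((P*1000).astype(np.float32))
        d=np.linalg.eigh(np.cov(P.T))[1][:,1]; d=d*np.sign(d[0])
        print(cam,n,round(r["confidence"],2),len(xs),"mean",P.mean(0).round(4),"pca",round(np.arctan2(d[1],d[0]),3),"rect",np.round(c,1),np.round(s,1),round(a,1))
E
python3 - <<'E'
from h import *
im=cams.read_camera("top")
rect("top","long_link",.026,2);rect("top","tester",.022);rect("top","short_link",.026,2)
big=cv2.resize(im[135:190,295:340,::-1],(495,600),interpolation=cv2.INTER_LANCZOS4)
lk=cv2.resize(im[155:190,180:206,::-1],(300,404),interpolation=cv2.INTER_LANCZOS4)
out=np.zeros((600,800,3),np.uint8); out[:,:495]=big; out[:404,500:]=lk
cv2.imwrite("pics/zoom.png",out)
g=im.mean(2)
for y in range(145,172): print(y,*g[y,306:332].astype(int))
E
```

```text
top long_link 0.74 109 mean [ 0.6012 -0.0275] pca -0.19 rect [600.4 -28. ] [33.5 39.4] 45.1
top long_link 0.61 120 mean [0.2554 0.4255] pca -0.452 rect [254.6 426.6] [30.2 71. ] 64.5
top tester 0.61 3168 mean [ 0.5422 -0.0176] pca -0.169 rect [544.  -17.7] [112.8 290.1] 79.7
145 214 212 208 192 167 144 132 141 157 158 150 151 152 156 173 195 210 214 214 214 215 215 209 193 162 132
146 214 212 206 184 149 121 114 131 148 149 141 143 151 171 195 209 214 215 214 214 215 214 208 187 152 126
147 214 212 202 173 127 98 96 110 124 124 117 122 139 173 202 213 215 214 213 214 214 213 206 182 146 121
148 213 210 195 159 114 88 86 95 102 100 95 102 131 171 202 214 215 211 208 209 211 210 204 180 142 120
149 213 206 184 142 102 85 87 102 113 107 92 99 133 175 204 213 212 203 195 197 201 202 200 179 140 122
150 212 204 175 128 93 84 92 114 131 122 99 102 139 177 200 208 206 192 179 182 188 193 194 175 140 123
151 212 203 171 121 88 83 92 111 126 118 97 101 132 164 181 192 195 183 168 170 179 187 185 165 136 125
152 212 201 168 117 86 83 88 97 103 98 88 94 114 135 148 163 172 168 162 166 178 185 1
[... 1245 characters left out ...]
 173
165 108 82 74 79 85 96 103 98 94 116 162 199 213 214 205 182 149 123 111 105 102 104 116 138 161 179
166 103 75 65 69 73 78 83 84 91 118 164 200 213 211 200 181 161 150 146 144 135 122 125 145 168 185
167 96 68 57 58 60 64 70 76 88 118 162 196 208 204 191 179 172 171 175 176 165 141 133 144 164 182
168 90 64 53 53 53 56 59 67 82 112 152 184 197 194 182 176 177 180 187 190 180 156 140 140 153 172
169 83 60 52 51 51 52 53 59 76 106 139 166 181 184 177 172 175 181 189 194 188 167 148 139 143 161
170 78 57 52 51 51 52 52 56 74 104 132 155 171 180 178 173 174 182 188 193 189 174 157 142 139 153
171 74 55 52 51 51 51 51 56 75 105 131 150 167 179 180 177 179 183 187 188 186 177 164 149 141 149
```

View pics/zoom.png

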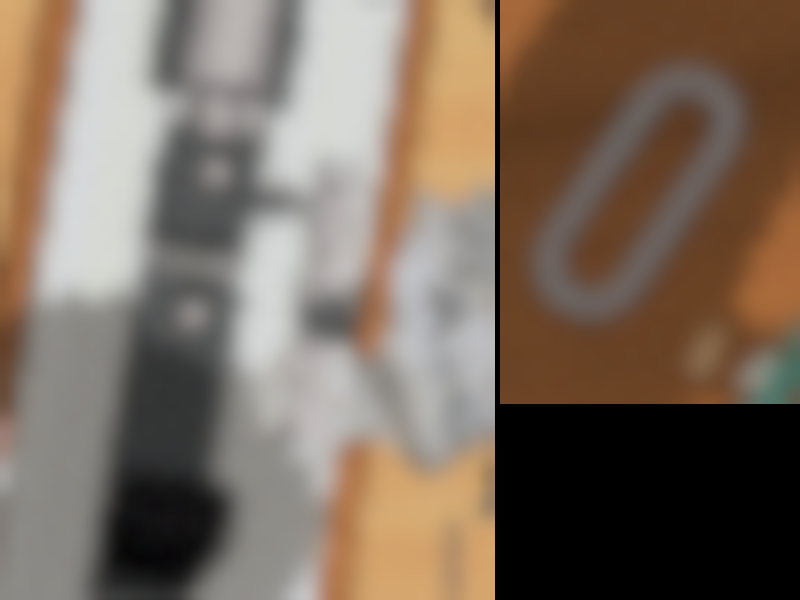

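The zoom confirms the plain grey long link (78×32 mm, angle about -0.55). Sprung pin is at px (314.0,150.3), handle pin at (312.1,163.4), pointer tongue at row ~153 and marker at row ~163.7.

```bash
cat >> h.py <<'E'
def plan(p,yaw):
    "rows numbers to bring TCP to p, tool y axis at world angle yaw, z down"
    s=read_state();R=np.array(s["tool_rot"]);P=np.array(s["position"])
    y=np.array([np.cos(yaw),np.sin(yaw),0]);z=np.array([0,0,-1.]);x=np.cross(y,z)
    T=np.c_[x,y,z]
    rv=cv2.Rodrigues(R.T@T)[0].ravel()
    print("shift",((R.T@(np.array(p)-P))/.5).round(4),"turn",(rv/(np.pi/2)).round(4))
E
python3 - <<'E'
from h import *
a=-.172;u=np.array([np.cos(a),np.sin(a),0])
sp=at_z("top",(314.0,150.3),.066);hp=at_z("top",(312.1,163.4),.066)
print(sp,hp,sp-hp,np.linalg.norm(sp-hp),np.arctan2(*(sp-hp)[1::-1]))
o=np.array([.5735,-.0229,0]);v=np.array([-u[1],u[0],0])
for p in(sp,hp): print("tester frame",(p-o)@u,(p-o)@v)
pt=at_z("top",(321,152.6),.042);mk=at_z("top",(324.5,163.7),.042);print("mark dist",(mk-pt)@u)
for z in(.12,.024): plan([.5403,.356,z],1.02)
E
```

```text
[ 0.59655142 -0.02204074  0.066     ] [ 0.55562583 -0.01518701  0.066     ] [ 0.04092559 -0.00685372  0.        ] 0.041495507776557264 -0.16592815683600168
tester frame 0.022564218341526606 0.004791909251252206
tester frame -0.018930524524140985 0.0045399565841640335
mark dist -0.03321538841112921
shift [-0.7075  0.0336  0.2135] turn [ 0.     -0.      0.0897]
shift [-0.7075  0.0336  0.4055] turn [ 0.     -0.      0.0897]
```

move_arm:
  steps: "-0.7075 0.0336 0.2135 0 0 0.09 100;-0.7075 0.0336 0.2135 0 0 0.09 100;-0.7075 0.0336 0.2135 0 0 0.09 100;-0.7075 0.0336 0.2135 0 0 0.09 100;-0.7075 0.0336 0.2135 0 0 0.09 100;-0.7075 0.0336 0.2135 0 0 0.09 100;-0.7075 0.0336 0.2135 0 0 0.09 100;-0.7075 0.0336 0.2135 0 0 0.09 100;-0.7075 0.0336 0.2135 0 0 0.09 100;-0.7075 0.0336 0.2135 0 0 0.09 70;-0.7075 0.0336 0.2135 0 0 0.09 70;-0.7075 0.0336 0.2135 0 0 0.09 70;-0.7075 0.0336 0.2135 0 0 0.09 70;-0.7075 0.0336 0.2135 0 0 0.09 70;-0.7075 0.0336 0.2135 0 0 0.09 70"

```text
time_s: 2.8
position: [0.5395, 0.357, 0.1209]
tool_rot: [[-0.853, 0.522, 0.001], [0.522, 0.853, 0.001], [-0.0, 0.001, -1.0]]
ft_force: [-0.5, -0.7, 0.1]
opening: 0.0646
gripper_force: 0.0
```

```bash
python3 - <<'E'
from h import *
s=read_state();print(s["time_s"],s["position"])
cams.read_camera("scene");print([(r["confidence"],at_z("scene",np.array(r["xy"])*[512,384],.022)) for r in cams.place_of("scene","long_link")[:2]])
plan([.5403,.356,.024],1.02)
E
```

```text
2.8 [0.53951851 0.35698163 0.12085477]
[(0.63, array([0.23820199, 0.46243244, 0.022     ])), (0.49, array([0.53513863, 0.36063505, 0.022     ]))]
shift [-0.0016 -0.0007  0.1932] turn [0.0005 0.0002 0.0005]
```

move_arm:
  steps: "0 0 0.1 0 0 0 70;0 0 0.17 0 0 0 70;0 0 0.192 0 0 0 70;0 0 0.192 0 0 0 70;0 0 0.192 0 0 0 70;0 0 0.192 0 0 0 0;0 0 0.192 0 0 0 0;0 0 0.192 0 0 0 0;0 0 0.192 0 0 0 0;0 0 0.192 0 0 0 0;0 0 0.192 0 0 0 0;0 0 0.192 0 0 0 0;0 0 0.192 0 0 0 0;0 0 0.192 0 0 0 0"
  force: 25

```text
time_s: 4.07
position: [0.5404, 0.3561, 0.0241]
tool_rot: [[-0.852, 0.524, 0.0], [0.524, 0.852, 0.0], [-0.0, 0.0, -1.0]]
ft_force: [0.6, -0.1, 1.2]
opening: 0.0308
gripper_force: 25.0
```

```bash
python3 - <<'E'
from h import *
plan([.5403,.356,.15],1.02);plan([.5761,-.0186,.15],1.402)
E
```

```text
shift [ 0.000e+00 -2.000e-04 -2.519e-01] turn [ 0.0002  0.     -0.0002]
shift [-0.4533 -0.601  -0.252 ] turn [ 2.000e-04  1.000e-04 -2.434e-01]
```

move_arm:
  steps: "0 0 -0.1 0 0 0 0;0 0 -0.2 0 0 0 0;-0.03 -0.04 -0.252 0 0 -0.02 0;-0.1 -0.13 -0.252 0 0 -0.05 0;-0.15 -0.2 -0.252 0 0 -0.08 0;-0.2 -0.26 -0.252 0 0 -0.11 0;-0.25 -0.33 -0.252 0 0 -0.14 0;-0.3 -0.4 -0.252 0 0 -0.17 0;-0.35 -0.46 -0.252 0 0 -0.2 0;-0.4 -0.53 -0.252 0 0 -0.22 0;-0.4533 -0.601 -0.252 0 0 -0.2434 0;-0.4533 -0.601 -0.252 0 0 -0.2434 0;-0.4533 -0.601 -0.252 0 0 -0.2434 0;-0.4533 -0.601 -0.252 0 0 -0.2434 0"

```text
time_s: 5.23
position: [0.5758, -0.0199, 0.1497]
tool_rot: [[-0.985, 0.171, -0.001], [0.171, 0.985, 0.0], [0.001, 0.0, -1.0]]
ft_force: [-0.4, 0.8, -0.9]
opening: 0.0311
gripper_force: 25.0
```

```bash
python3 - <<'E'
from h import *
s=read_state();print(s["time_s"],s["position"],s["opening"])
im=cams.read_camera("scene")
cv2.imwrite("pics/hover.png",cv2.resize(im[130:220,200:320,::-1],(800,600),interpolation=cv2.INTER_CUBIC))
plan([.5761,-.0186,.072],1.402)
for p in ([.5761,-.0186,.15],): print(proj("scene",p))
c=np.array(s["position"])+[0,0,.002];R=np.array(s["tool_rot"])
for e in(-.039,.039): print("link end",proj("scene",c+R@[e,0,0]))
for p in([.5966,-.022,.068],[.5556,-.0152,.068]): print("pin",proj("scene",p))
E
```

```text
5.2333 [ 0.57578872 -0.01989078  0.14967173] 0.03108744832572451
shift [-9.000e-04  1.000e-04  1.554e-01] turn [ 0.0003 -0.0006 -0.0008]
[247.40621526 139.43231946]
link end [238.44709717 135.41085727]
link end [257.47610746 142.25742187]
pin [242.50402956 164.29440828]
pin [252.43112859 168.39258617]
```

View pics/hover.png

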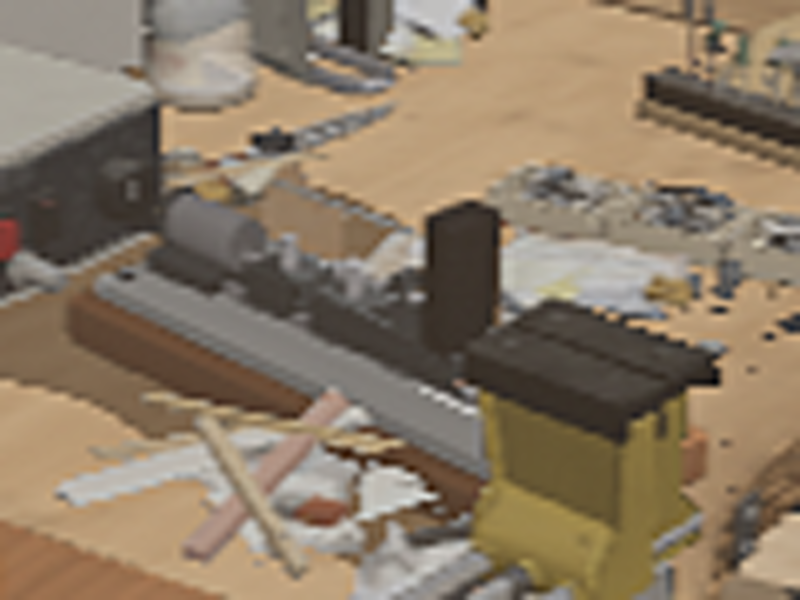

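The hover crop shows the finger ends at the top (crop x 270 and 400) with the link between them, at about crop (258,45)–(400,75). The tester below is clear. I need a closer zoom to compare link and pins.

```bash
python3 - <<'E'
from h import *
im=cams.read_camera("scene")
k=12;x0,y0=222,124
o=cv2.resize(im[y0:y0+50,x0:x0+64,::-1],(64*k,50*k),interpolation=cv2.INTER_CUBIC)
s=read_state();c=np.array(s["position"])+[0,0,.002];R=np.array(s["tool_rot"])
def dot(p,col): 
    q=((proj("scene",p)-[x0,y0]+.5)*k).astype(int);cv2.circle(o,tuple(map(int,q)),3,col,-1)
for e in(-.039,.039): dot(c+R@[e,0,0],(0,0,255))
for p in([.5966,-.022],[.5556,-.0152]):
    for z in(.052,.068): dot([*p,z],(0,255,0))
cv2.imwrite("pics/hover2.png",o)
E
```

```text
(no output)
```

View pics/hover2.png

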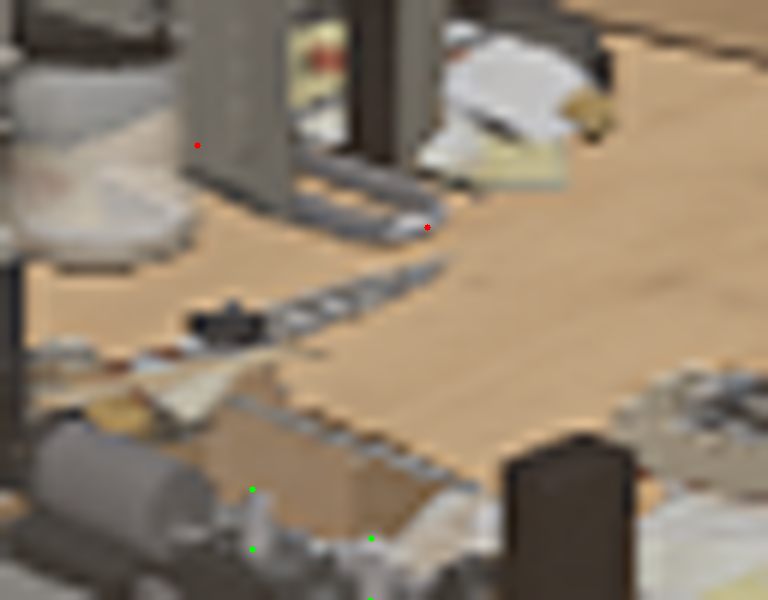

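```bash
python3 - <<'E'
from h import *
im=cams.read_camera("scene")
k=20;x0,y0=230,155
o=cv2.resize(im[y0:y0+26,x0:x0+36,::-1],(36*k,26*k),interpolation=cv2.INTER_CUBIC)
def dot(p,col): 
    q=((proj("scene",p)-[x0,y0]+.5)*k).astype(int);cv2.circle(o,tuple(map(int,q)),3,col,-1)
for p in([.5966,-.022],[.5556,-.0152]):
    for z in(.052,.068): dot([*p,z],(0,255,0))
cv2.imwrite("pics/pins.png",o)
E
```

```text
(no output)
```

View pics/pins.png

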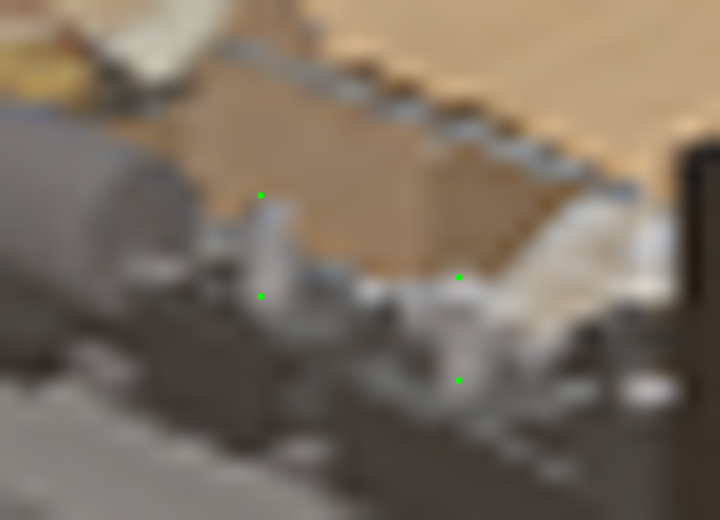

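Pins show at crop columns 272 and 462, within about 0.5 px of the prediction. The link end agrees along its length to about 1 px, so I'm lowering.

move_arm:
  steps: "0 0 0.06 0 0 0 0;0 0 0.12 0 0 0 0;0 0 0.15 0 0 0 0;0 0 0.16 0 0 0 0;0 0 0.166 0 0 0 0;0 0 0.172 0 0 0 0;0 0 0.172 0 0 0 0;0 0 0.172 0 0 0 0"

```text
time_s: 6.05
position: [0.5768, -0.0185, 0.065]
tool_rot: [[-0.986, 0.168, 0.002], [0.168, 0.986, -0.0], [-0.002, 0.0, -1.0]]
ft_force: [0.2, 0.3, -0.8]
opening: 0.0311
gripper_force: 25.0
```

```bash
python3 - <<'E'
from h import *
s=read_state();print(s["time_s"],s["position"],s["ft_force"],s["torque"])
im=cams.read_camera("scene")
k=20;x0,y0=228,150
o=cv2.resize(im[y0:y0+30,x0:x0+40,::-1],(800,600),interpolation=cv2.INTER_CUBIC)
c=np.array(s["position"])+[0,0,.002];R=np.array(s["tool_rot"])
for e in(-.039,.039):
    q=((proj("scene",c+R@[e,0,0])-[x0,y0]+.5)*k);cv2.circle(o,tuple(map(int,q)),3,(0,0,255),-1)
cv2.imwrite("pics/low.png",o)
E
```

```text
6.05 [ 0.5767522  -0.018463    0.06503026] [ 0.16983261  0.32579387 -0.80164856] [ 0.04239725 -0.01456009 -0.00850271]
```

View pics/low.png

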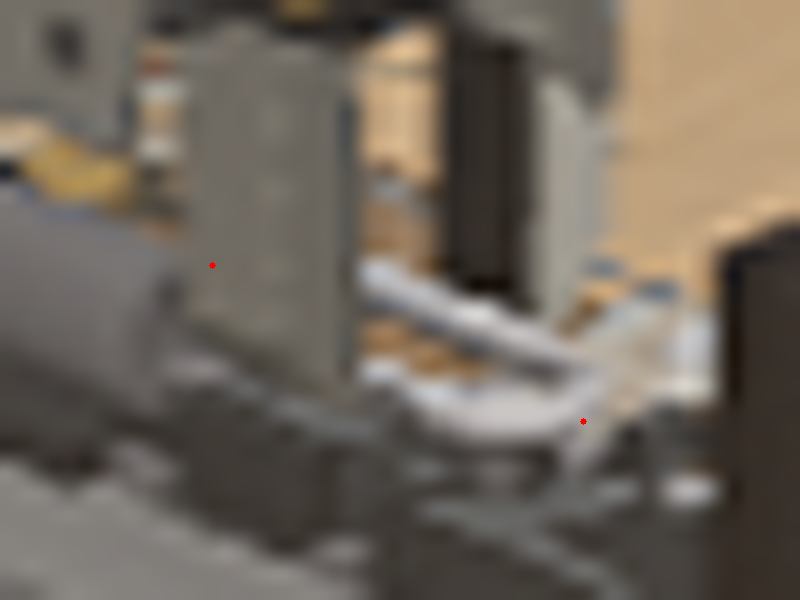

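The link's near end shows at crop (595,385), with the handle-pin area inside or under its loop. Contact force is negligible, so I'm lowering further in small steps.

move_arm:
  steps: "0 0 0.004 0 0 0 0;0 0 0.008 0 0 0 0;0 0 0.012 0 0 0 0;0 0 0.014 0 0 0 0;0 0 0.014 0 0 0 0"

```text
time_s: 6.52
position: [0.5758, -0.0187, 0.0566]
tool_rot: [[-0.986, 0.168, -0.001], [0.168, 0.986, 0.0], [0.001, 0.0, -1.0]]
ft_force: [-0.0, -0.3, -1.0]
opening: 0.0308
gripper_force: 25.0
```

move_arm:
  steps: "0 0 0.003 0 0 0 0;0 0 0.006 0 0 0 0;0 0 0.008 0 0 0 0;0 0 0.008 0 0 0 0"

```text
time_s: 6.85
position: [0.5762, -0.0187, 0.054]
tool_rot: [[-0.986, 0.168, 0.001], [0.168, 0.986, -0.0], [-0.001, 0.0, -1.0]]
ft_force: [-3.0, -0.1, 7.0]
opening: 0.0308
gripper_force: 25.0
```

```bash
python3 - <<'E'
from h import *
s=read_state();print(s["time_s"],s["position"],s["ft_force"],s["torque"])
im=cams.read_camera("scene")
k=20;x0,y0=228,150
o=cv2.resize(im[y0:y0+30,x0:x0+40,::-1],(800,600),interpolation=cv2.INTER_CUBIC)
c=np.array(s["position"])+[0,0,.002];R=np.array(s["tool_rot"])
for e in(-.039,.039):
    q=((proj("scene",c+R@[e,0,0])-[x0,y0]+.5)*k);cv2.circle(o,tuple(map(int,q)),3,(0,0,255),-1)
cv2.imwrite("pics/low2.png",o)
E
```

```text
6.85 [ 0.57623681 -0.0187163   0.05397536] [-2.96649398 -0.10279213  7.03899353] [ 0.03776085  0.49337355 -0.04505306]
```

View pics/low2.png

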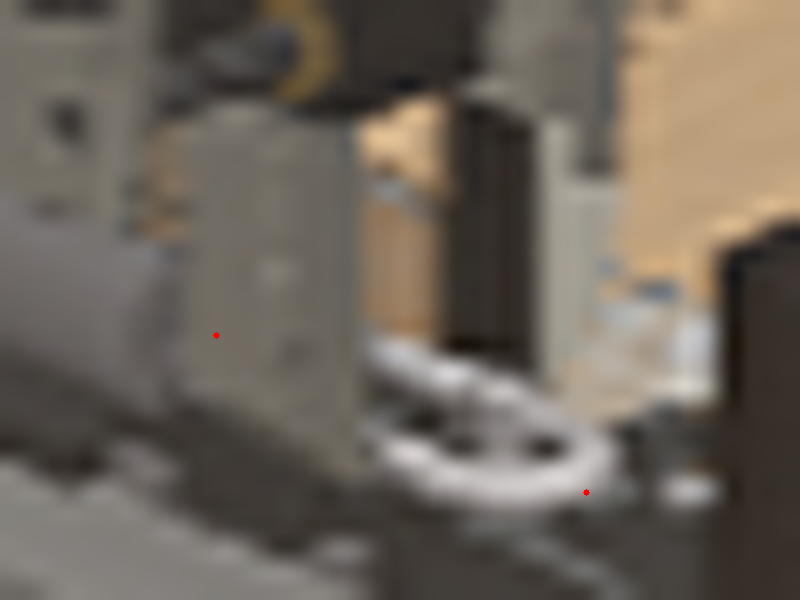

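The handle pin shows inside the loop at crop (495,430), and the link is on the slides (7 N contact). Releasing and retreating.

move_arm:
  steps: "0 0 0 0 0 0 60;0 0 0 0 0 0 60;0 0 0 0 0 0 60;0 0 0 0 0 0 60;0 0 -0.05 0 0 0 60;0 0 -0.1 0 0 0 60;0 0 -0.15 0 0 0 60;0 0 -0.2 0 0 0 60;0 0.1 -0.2 0 0 0 60;0 0.2 -0.2 0 0 0 60;0 0.3 -0.2 0 0 0 60;0 0.3 -0.2 0 0 0 60;0 0.3 -0.2 0 0 0 60"

```text
time_s: 7.98
position: [0.6013, 0.1343, 0.1527]
tool_rot: [[-0.987, 0.163, 0.0], [0.163, 0.987, 0.002], [-0.0, 0.002, -1.0]]
ft_force: [-0.2, -0.1, 0.2]
opening: 0.0549
gripper_force: 0.0
```

```bash
python3 - <<'E'
from h import *
s=read_state();print(s["time_s"],s["position"],s["ft_force"])
im=cams.read_camera("scene");tp=cams.read_camera("top")
o=np.zeros((600,800,3),np.uint8)
o[:,:450]=cv2.resize(im[150:190,232:262,::-1],(450,600),interpolation=cv2.INTER_CUBIC)
o[:,450:]=cv2.resize(tp[138:193,302:334,::-1],(350,600),interpolation=cv2.INTER_CUBIC)
cv2.imwrite("pics/rel.png",o)
for n in("handle","handle_pin","sprung_pin","pointer","mark"):
  for c in("top","scene"):
    z=dict(handle=.092,pointer=.042,mark=.042).get(n,.056)
    print(c,n,[(round(r["confidence"],2),(np.array(r["xy"])*[512,384]).round(1),at_z(c,np.array(r["xy"])*[512,384],z).round(4)) for r in cams.place_of(c,n)[:1]])
cams.read_camera("top");rect("top","long_link",.056);rect("top","handle",.11)
E
```

```text
7.9833 [0.60130817 0.13433535 0.1527105 ] [-0.17862115 -0.13707941  0.23965981]
top handle [(0.59, array([310.9, 180.3]), array([ 0.4986, -0.0066,  0.092 ]))]
scene handle [(0.59, array([271. , 167.7]), array([ 0.485 , -0.0049,  0.092 ]))]
top handle_pin [(0.56, array([310.6, 163.6]), array([ 0.5574, -0.012 ,  0.056 ]))]
scene handle_pin [(0.61, array([251.4, 172.7]), array([ 0.556 , -0.0109,  0.056 ]))]
top sprung_pin [(0.55, array([309.7, 152.9]), array([ 0.591 , -0.0102,  0.056 ]))]
scene sprung_pin [(0.53, array([244.2, 166.5]), array([ 0.5997, -0.0343,  0.056 ]))]
top pointer [(0.52, array([323.4, 152.5]), array([ 0.5959, -0.0545,  0.042 ]))]
scene pointer [(0.43, array([250.6, 171.8]), array([ 0.5804, -0.04  ,  0.042 ]))]
top mark []
scene mark []
top long_link 0.68 96 mean [0.2487 0.4289] pca -0.272 rect [255.6 427. ] [28.6 70.3] 79.8
top handle 0.27 1471 mean [ 0.5481 -0.0331] pca -0.049 rect [525.7 -40.4] [278.2  84.7] 3.1
```

View pics/rel.png

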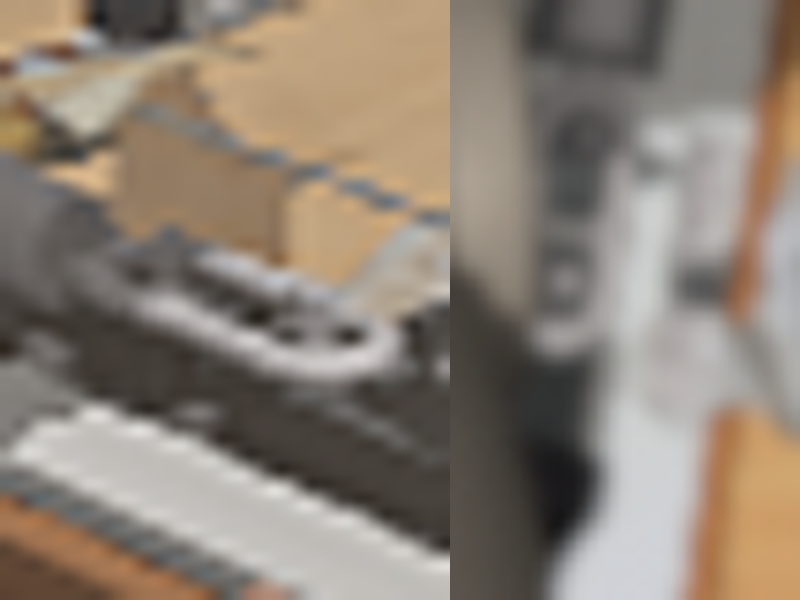

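The link lies flat with both pins inside it: scene half shows pins at (170,260) and (320,325), top half at (590,135) and (565,280). Next is the handle.

```bash
python3 - <<'E'
from h import *
plan([.4915,-.0043,.153],1.401);plan([.4915,-.0043,.073],1.401)
E
```

```text
shift [ 0.1715 -0.2998 -0.    ] turn [0.0001 0.     0.0005]
shift [ 0.1715 -0.2998  0.16  ] turn [0.0001 0.     0.0005]
```

move_arm:
  steps: "0.06 -0.1 0 0 0 0 60;0.11 -0.2 0 0 0 0 60;0.1715 -0.2998 0 0 0 0 60;0.1715 -0.2998 0 0 0 0 60;0.1715 -0.2998 0 0 0 0 60;0.1715 -0.2998 0 0 0 0 60;0.1715 -0.2998 0.06 0 0 0 60;0.1715 -0.2998 0.12 0 0 0 60;0.1715 -0.2998 0.16 0 0 0 60;0.1715 -0.2998 0.16 0 0 0 60;0.1715 -0.2998 0.16 0 0 0 60;0.1715 -0.2998 0.16 0 0 0 0;0.1715 -0.2998 0.16 0 0 0 0;0.1715 -0.2998 0.16 0 0 0 0;0.1715 -0.2998 0.16 0 0 0 0;0.1715 -0.2998 0.16 0 0 0 0;0.1715 -0.2998 0.16 0 0 0 0;0.1715 -0.2998 0.16 0 0 0 0"
  force: 30

```text
time_s: 10.23
position: [0.4922, -0.0038, 0.0739]
tool_rot: [[-0.986, 0.169, 0.002], [0.169, 0.986, 0.001], [-0.002, 0.001, -1.0]]
ft_force: [-0.0, 5.1, 6.8]
opening: 0.0297
gripper_force: 30.0
```

```bash
cat >> h.py <<'E'
def gauge():
    im=cams.read_camera("top").mean(2); np.save("g.npy",im)
    print("cols",*range(312,332))
    for y in range(146,172): print(y,*im[y,312:332].astype(int))
E
python3 - <<'E'
from h import *
s=read_state();print(s["time_s"],s["position"],s["ft_force"],s["opening"]);gauge()
E
```

```text
10.2333 [ 0.49219952 -0.00377318  0.07386526] [-0.01800279  5.07407856  6.79101461] 0.0297024864710775
cols 312 313 314 315 316 317 318 319 320 321 322 323 324 325 326 327 328 329 330 331
146 91 96 115 124 125 126 125 125 124 123 123 121 121 120 119 119 117 117 116 116
147 92 103 119 128 129 129 129 128 127 127 126 126 125 124 123 124 122 122 121 120
148 94 107 124 131 132 132 131 131 131 130 130 130 129 128 128 127 127 126 125 124
149 95 111 129 134 135 135 134 134 134 133 133 132 132 132 131 130 130 129 128 128
150 97 115 133 138 138 138 137 137 136 136 135 135 134 134 134 133 133 132 132 131
151 100 120 136 140 141 140 140 140 140 139 138 138 138 137 137 136 136 135 135 135
152 104 125 140 144 144 143 143 142 142 141 141 141 141 140 139 139 138 138 138 137
153 109 131 144 147 147 147 145 145 144 145 144 144 144 143 142 142 141 141 140 140
154 115 137 148 150 149 149 149 148 148 147 147 147 146 146 145 144 144 144 143 143
155 121 143 152 154 152 152 151 152 150 150 150 149 148 148 148 147 146 147 145 145
156 127 148 155 156 156 155 155 154 154 153 152 152 152 151 150 150 149 148 14
[... 384 characters left out ...]
 138 147 149 150 151 150 150 151 153 156
162 77 86 93 100 110 120 122 114 104 103 112 122 127 128 128 128 128 132 138 145
163 71 74 76 79 85 91 92 88 82 81 86 93 95 96 97 96 98 102 111 122
164 69 72 72 73 73 75 75 74 75 73 75 76 77 77 78 78 78 81 87 93
165 68 70 70 70 70 71 71 72 72 72 72 73 73 73 73 73 74 74 75 76
166 65 67 67 68 68 68 69 69 70 70 70 71 70 71 71 72 72 72 72 72
167 61 64 65 65 65 66 66 67 67 67 68 67 68 69 69 70 70 69 70 71
168 60 61 61 62 63 63 64 64 65 65 65 66 65 66 67 68 67 67 68 69
169 58 58 59 60 59 61 61 62 62 62 63 63 63 64 64 65 65 65 66 67
170 55 55 57 56 58 57 58 58 60 60 60 60 61 62 62 62 63 63 64 63
171 52 52 53 53 55 54 55 56 56 56 57 57 58 59 59 60 60 60 61 62
```

```bash
python3 - <<'E'
from h import *
for c in("top","scene"): print(c,ray(c,(256,192))[0])
u=np.array([.986,-.168,0]);v=np.array([.168,.986,0]);pin=np.array([.5966,-.022,0])
pt=at_z("top",(321,153.0),.042);mk=at_z("top",(322,163.45),.042)
for p in(pt,mk): print((p-pin)@u,(p-pin)@v,proj("scene",p))
print("dist",(pt-mk)@u)
c=ray("scene",(256,192))[0];d=pt-c;print("view dir tester",d@u,d@v,d[2])
im=cams.read_camera("scene");np.save("sc_a.npy",im)
E
```

```text
top [0.28365752 0.15182089 1.23144608]
scene [-0.15245248  0.9491932   0.58628641]
0.0018936163342839999 -0.025136955063615525 [248.30361744 169.90375073]
-0.03058994637358891 -0.032791441742675446 [257.78054917 172.39880988]
dist 0.032483562707872914
view dir tester 0.903619824198385 -0.8568926348870176 -0.5442864072051643
```

The top camera is now blocked by the arm, so I'll pull by kinematics. I'll find the take-up from the force, then go about 32 mm further, with scene-camera checks.

move_arm:
  steps: "0.004 0 0 0 0 0 0;0.008 0 0 0 0 0 0;0.012 0 0 0 0 0 0;0.016 0 0 0 0 0 0;0.016 0 0 0 0 0 0;0.016 0 0 0 0 0 0"

```text
time_s: 10.83
position: [0.4843, -0.0024, 0.0738]
tool_rot: [[-0.986, 0.169, 0.002], [0.169, 0.986, 0.001], [-0.002, 0.001, -1.0]]
ft_force: [1.1, 5.3, 7.2]
opening: 0.03
gripper_force: 30.0
```

move_arm:
  steps: "0.002 0 0 0 0 0 0;0.002 0 0 0 0 0 0;0.002 0 0 0 0 0 0"

```text
time_s: 11.08
position: [0.4836, -0.0022, 0.0738]
tool_rot: [[-0.986, 0.169, 0.003], [0.169, 0.986, 0.001], [-0.003, 0.001, -1.0]]
ft_force: [1.3, 5.1, 7.5]
opening: 0.0301
gripper_force: 30.0
```

move_arm:
  steps: "0.002 0 0 0 0 0 0;0.002 0 0 0 0 0 0;0.002 0 0 0 0 0 0"

```text
time_s: 11.33
position: [0.4826, -0.0021, 0.0738]
tool_rot: [[-0.986, 0.169, 0.003], [0.169, 0.986, 0.001], [-0.003, 0.001, -1.0]]
ft_force: [2.9, 5.9, 6.9]
opening: 0.0298
gripper_force: 30.0
```

move_arm:
  steps: "0.002 0 0 0 0 0 0;0.002 0 0 0 0 0 0;0.002 0 0 0 0 0 0"

```text
time_s: 11.58
position: [0.4816, -0.0019, 0.0738]
tool_rot: [[-0.986, 0.169, 0.003], [0.169, 0.986, 0.001], [-0.003, 0.001, -1.0]]
ft_force: [2.4, 5.8, 5.8]
opening: 0.0298
gripper_force: 30.0
```

move_arm:
  steps: "0.002 0 0 0 0 0 0;0.002 0 0 0 0 0 0;0.002 0 0 0 0 0 0"

```text
time_s: 11.83
position: [0.4806, -0.0017, 0.0738]
tool_rot: [[-0.986, 0.169, 0.003], [0.169, 0.986, 0.001], [-0.003, 0.001, -1.0]]
ft_force: [1.1, 5.2, 5.8]
opening: 0.0299
gripper_force: 30.0
```

move_arm:
  steps: "0.002 0 0 0 0 0 0;0.002 0 0 0 0 0 0;0.002 0 0 0 0 0 0"

```text
time_s: 12.08
position: [0.4797, -0.0016, 0.0738]
tool_rot: [[-0.986, 0.169, 0.003], [0.169, 0.986, 0.001], [-0.003, 0.001, -1.0]]
ft_force: [2.2, 5.6, 5.2]
opening: 0.03
gripper_force: 30.0
```

move_arm:
  steps: "0.002 0 0 0 0 0 0;0.002 0 0 0 0 0 0;0.002 0 0 0 0 0 0"

```text
time_s: 12.33
position: [0.4792, -0.0015, 0.0739]
tool_rot: [[-0.986, 0.169, 0.004], [0.169, 0.986, 0.0], [-0.004, 0.001, -1.0]]
ft_force: [3.8, 4.6, 4.6]
opening: 0.03
gripper_force: 30.0
```

move_arm:
  steps: "0.002 0 0 0 0 0 0;0.002 0 0 0 0 0 0;0.002 0 0 0 0 0 0"

```text
time_s: 12.58
position: [0.4784, -0.0013, 0.0739]
tool_rot: [[-0.986, 0.169, 0.004], [0.169, 0.986, 0.0], [-0.004, 0.001, -1.0]]
ft_force: [4.0, 5.4, 4.5]
opening: 0.0298
gripper_force: 30.0
```

Take-up shows at x≈0.4793 (force rises to about 4 N, 13 mm of travel against 12.5 predicted). I'm pulling most of the way.

move_arm:
  steps: "0.005 0 0 0 0 0 0;0.01 0 0 0 0 0 0;0.015 0 0 0 0 0 0;0.02 0 0 0 0 0 0;0.025 0 0 0 0 0 0;0.03 0 0 0 0 0 0;0.035 0 0 0 0 0 0;0.04 0 0 0 0 0 0;0.044 0 0 0 0 0 0;0.044 0 0 0 0 0 0;0.044 0 0 0 0 0 0"

```text
time_s: 13.5
position: [0.4575, 0.0024, 0.0738]
tool_rot: [[-0.986, 0.169, 0.006], [0.169, 0.986, 0.001], [-0.006, 0.002, -1.0]]
ft_force: [7.5, 6.1, 1.2]
opening: 0.0299
gripper_force: 30.0
```

```bash
python3 - <<'E'
from h import *
u=np.array([.986,-.168,0])
s=read_state();P=s["position"];print(s["time_s"],P,s["ft_force"],s["opening"])
im=cams.read_camera("scene");np.save("sc_b.npy",im);a=np.load("sc_a.npy")
k=16;f=lambda i:cv2.resize(i[155:191,235:285,::-1],(800,576)[:1]*1+(576,),interpolation=cv2.INTER_CUBIC)
o=f(im)
def dot(p,col):
    q=((proj("scene",p)-[235,155]+.5)*k);cv2.circle(o,tuple(map(int,q)),3,col,-1)
sp=np.array([.5966,-.022,.068])
d=(.4793-P[0])/.986;print("past onset",d)
dot(sp-u*d,(0,255,0));dot(at_z("top",(322,163.45),.042),(0,0,255))
cv2.imwrite("pics/pull.png",o)
cams.read_camera("top")
for c in("top","scene"):
  for n in("pointer","mark","sprung_pin","handle_pin"):
    print(c,n,[(round(r["confidence"],2),(np.array(r["xy"])*[512,384]).round(1)) for r in cams.place_of(c,n)[:1]])
E
```

```text
13.5 [0.45748549 0.00240343 0.07383508] [7.46098069 6.11740585 1.17552699] 0.02985043421710112
past onset 0.022124251317276012
top pointer [(0.45, array([321.8, 160.9]))]
top mark []
top sprung_pin [(0.56, array([309.4, 155.9]))]
top handle_pin []
scene pointer [(0.65, array([257.1, 172. ]))]
scene mark []
scene sprung_pin [(0.63, array([250.6, 166.2]))]
scene handle_pin [(0.65, array([260.9, 179.1]))]
```

View pics/pull.png

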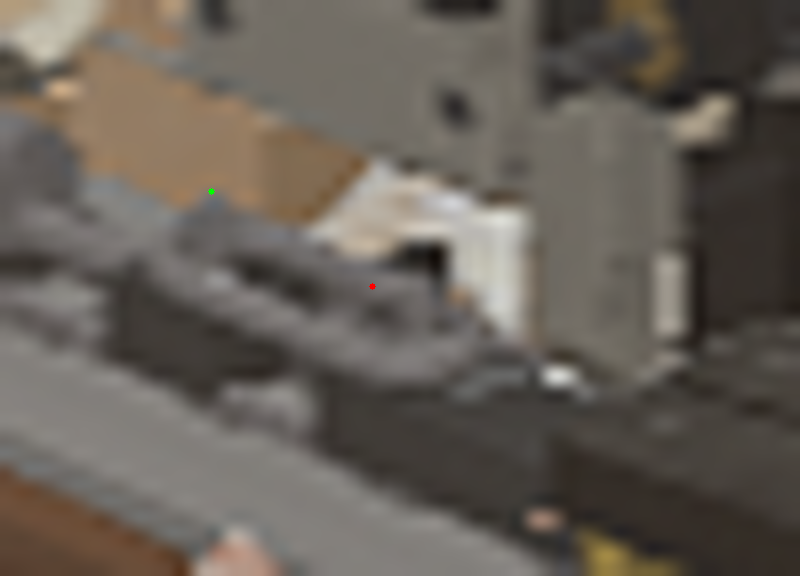

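The view shows the link taut across both pins (px 150–480). The green predicted sprung-pin dot at (211,190) agrees with the pin/bend blob near (205,205). Checking whether the top camera can see the gauge now.

```bash
python3 - <<'E'
from h import *
gauge()
a=np.load("sc_a.npy").mean(2);b=np.load("sc_b.npy").mean(2)
z=np.load("scene0.npy").mean(2)
print("scene b")
for y in range(163,176): print(y,*b[y,238:264].astype(int))
E
```

```text
cols 312 313 314 315 316 317 318 319 320 321 322 323 324 325 326 327 328 329 330 331
146 105 100 103 105 107 114 119 124 127 131 133 133 132 132 134 133 130 117 96 78
147 108 103 104 103 107 115 122 129 133 134 134 133 132 133 134 134 129 114 91 74
148 111 105 104 103 106 115 123 129 134 134 133 133 132 132 134 133 128 113 87 73
149 111 105 104 102 106 116 124 130 134 135 133 131 130 132 132 132 128 113 87 74
150 108 106 105 104 108 119 127 131 134 135 132 127 123 125 128 128 126 111 87 75
151 102 102 104 105 111 121 128 132 134 134 130 120 113 113 118 122 120 106 85 78
152 89 91 95 100 107 117 124 128 130 129 126 116 104 104 111 117 113 99 81 83
153 75 79 83 87 93 100 108 113 116 118 116 109 102 102 109 114 108 92 77 87
154 71 75 76 77 80 84 87 90 95 98 97 96 93 94 99 105 99 83 74 86
155 77 82 83 81 80 79 80 80 81 81 81 80 80 80 84 87 85 75 71 80
156 86 91 91 91 89 87 86 84 83 81 80 79 78 77 77 77 75 72 71 74
157 93 99 98 99 97 96 94 93 92 90 88 87 86 84 83 81 80 78 76 76
158 99 105 105 104 104 102 101 101 99 98 97 96 94 93 92 91 89 88 86 85
159 105 111 112 110 110 108 108 107 106 1
[... 1650 characters left out ...]
7 172 174 170 164 169 177 185
169 112 118 120 117 118 127 125 118 98 96 100 102 111 117 121 113 153 181 176 166 160 163 179 190 189 187
170 100 104 109 117 121 116 115 111 87 93 101 92 99 105 106 111 115 110 155 172 168 123 64 54 53 156
171 67 85 96 104 95 76 100 119 113 105 98 73 53 59 75 94 103 106 110 119 104 68 47 40 30 159
172 112 105 78 66 62 60 83 106 114 119 147 123 60 52 58 57 68 90 99 105 114 121 111 99 62 147
173 135 138 133 95 56 58 58 75 96 106 111 119 126 115 80 50 53 74 84 90 99 98 101 105 83 117
174 120 123 113 81 57 59 59 56 58 70 94 105 110 118 125 114 81 95 101 87 63 72 97 103 92 102
175 88 100 121 95 58 58 61 60 59 58 51 60 89 104 110 115 121 126 119 96 90 81 91 100 77 93
```

move_arm:
  steps: "0.004 0 0 0 0 0 0;0.008 0 0 0 0 0 0;0.012 0 0 0 0 0 0;0.016 0 0 0 0 0 0;0.018 0 0 0 0 0 0;0.018 0 0 0 0 0 0;0.018 0 0 0 0 0 0"

```text
time_s: 14.63
position: [0.4493, 0.0039, 0.0739]
tool_rot: [[-0.986, 0.169, 0.007], [0.169, 0.986, 0.0], [-0.007, 0.002, -1.0]]
ft_force: [9.1, 5.7, -0.4]
opening: 0.0304
gripper_force: 30.0
```

```bash
python3 - <<'E'
from h import *
F=[]
for _ in range(6): im=cams.read_camera("scene").mean(2);s=read_state();F.append(s["ft_force"])
print(s["time_s"],s["position"],np.mean(F,0),np.std(F,0))
np.save("sc_c.npy",im)
a=np.load("sc_a.npy").mean(2)
print("a cols 236-256")
for y in range(161,173): print(y,*a[y,236:257].astype(int))
print("c cols 240-262")
for y in range(164,176): print(y,*im[y,240:262].astype(int))
for _ in range(3):
  for n in("pointer","sprung_pin","handle_pin","handle","long_link","mark"):
    print(n,[(round(r["confidence"],2),(np.array(r["xy"])*[512,384]).round(1)) for r in cams.place_of("scene",n)[:1]])
  break
gauge()
E
```

```text
14.9333 [0.44929205 0.00387293 0.07383821] [ 9.70004582  6.68691456 -0.59208227] [0.32681088 0.46244853 0.62538228]
a cols 236-256
161 108 108 107 120 125 123 122 122 123 124 123 119 121 126 113 104 107 107 109 113 92
162 110 106 105 120 126 123 122 123 124 124 123 123 124 123 124 133 121 106 107 113 99
163 98 89 89 117 128 123 123 123 124 124 124 122 122 122 123 111 102 102 97 101 120
164 87 88 87 88 114 126 125 126 125 124 122 121 121 122 123 111 104 105 104 103 103
165 90 88 86 91 118 129 117 99 117 125 123 122 122 122 122 112 104 106 106 105 102
166 89 86 94 111 116 102 99 97 97 114 112 118 124 122 122 111 105 105 105 102 95
167 99 117 118 98 86 85 97 99 92 101 113 118 114 119 124 111 104 103 101 92 142
168 92 104 117 113 82 62 92 102 75 71 94 104 109 115 123 115 106 104 95 139 168
169 80 89 108 115 120 127 118 96 68 55 58 70 92 103 107 101 107 101 152 181 177
170 71 60 71 96 106 110 116 124 114 82 60 58 55 59 84 93 99 90 105 111 155
171 54 57 56 53 66 92 105 109 117 124 115 80 50 49 88 101 102 91 94 101 103
172 60 57 59 58 56 58 61 76 97 109 115 122 131 111 77 75 96 91 70 64 86

[... 2692 characters left out ...]
3 102 101 100 99 97 96 94 93
164 115 117 117 116 115 114 114 113 111 110 110 109 107 107 106 105 104 103 102 101
165 120 122 122 121 121 120 119 117 117 116 115 114 114 113 112 111 110 109 108 107
166 125 127 126 126 125 125 124 123 122 121 121 119 119 118 117 116 115 115 114 113
167 129 131 131 130 129 129 127 127 126 126 125 125 124 122 122 121 120 120 119 118
168 132 134 134 133 133 132 132 131 130 129 130 128 128 127 127 125 125 125 123 123
169 130 136 136 136 136 136 134 134 134 133 133 132 132 131 130 129 128 128 127 128
170 122 132 137 138 138 138 138 137 137 137 135 135 135 135 134 133 133 133 132 131
171 110 123 132 135 135 137 138 138 137 137 138 138 137 138 137 136 136 136 135 134
```

Three estimates of the sprung travel, against the 32.5 mm wanted:
- **Take-up plus TCP travel:** 30.4 mm
- **Play:** 31.2 mm
- **Scene pin shift:** about 29.7 mm

A slight 0.06 rad tilt about the grip point should clear the top camera's view of the mark.

move_arm:
  steps: "-0.0008 0 0 0 -0.013 0 0;-0.0016 0 0 0 -0.026 0 0;-0.0024 0 0 0 -0.04 0 0;-0.0024 0 0 0 -0.04 0 0;-0.0024 0 0 0 -0.04 0 0"

```text
time_s: 15.7
position: [0.4501, 0.0037, 0.0739]
tool_rot: [[-0.983, 0.169, 0.069], [0.169, 0.986, -0.01], [-0.069, 0.002, -0.998]]
ft_force: [10.0, 7.4, -2.0]
opening: 0.0299
gripper_force: 30.0
```

```bash
python3 - <<'E'
from h import *
s=read_state();R=np.array(s["tool_rot"]);print(s["time_s"],s["position"],s["ft_force"],s["opening"],"grasp",np.array(s["position"])-.019*R[:,2])
gauge()
E
```

```text
15.7 [0.45013463 0.00373368 0.07385951] [ 9.99032523  7.41513099 -2.01360461] 0.02991739222967672 grasp [0.44882949 0.00392602 0.09281366]
cols 312 313 314 315 316 317 318 319 320 321 322 323 324 325 326 327 328 329 330 331
146 106 103 106 107 109 116 122 126 129 133 135 135 135 135 137 136 131 120 98 79
147 110 105 105 106 109 117 126 131 136 137 136 135 135 135 136 136 131 117 93 75
148 113 107 106 105 108 117 125 132 136 138 137 135 135 136 136 136 131 115 90 74
149 113 108 107 105 108 118 126 133 136 137 136 133 133 134 135 135 130 115 88 75
150 111 108 107 106 111 121 129 134 137 137 134 129 125 127 130 131 129 114 89 77
151 109 109 109 109 115 124 132 135 137 136 133 123 114 115 120 124 122 109 87 80
152 107 108 109 112 118 126 132 136 137 136 131 120 107 107 114 120 115 101 84 84
153 107 107 108 112 120 127 134 136 137 135 128 118 108 109 115 120 113 95 80 89
154 106 106 106 110 120 128 133 136 137 134 124 113 107 110 117 121 112 91 80 96
155 101 101 101 106 116 126 134 137 136 133 122 108 105 110 118 121 112 89 84 108
156 93 94 92 96 108 122 133 137 136 133 121 108 105 111 11
[... 412 characters left out ...]
7
162 53 58 71 91 101 100 98 106 111 106 96 92 95 101 106 100 87 97 136 172
163 51 56 72 91 102 99 95 100 105 98 84 75 74 78 84 82 78 94 132 166
164 52 57 74 93 104 107 109 113 113 103 84 67 60 60 63 67 74 100 136 168
165 56 60 71 89 101 109 118 122 119 108 90 73 65 63 62 65 82 115 150 176
166 65 65 70 79 89 97 105 109 107 101 90 82 79 81 77 74 90 126 161 182
167 75 74 75 75 78 81 84 86 86 85 83 82 83 87 84 78 92 123 152 171
168 87 85 83 82 80 80 78 78 77 77 77 76 76 78 77 74 84 105 125 140
169 95 94 93 91 90 88 86 85 83 82 80 78 78 77 75 75 77 84 91 99
170 102 102 100 99 98 97 95 94 92 91 90 88 86 85 83 82 81 80 80 80
171 108 108 107 106 105 103 103 102 101 100 98 97 95 94 93 91 89 88 87 86
```

The top view is clear now. The pointer tongue is at row 162.8 (col 319), and the level row there from the marker is about 163.1–163.3, so about 1 mm remains.

move_arm:
  steps: "0.001 0 0 0 0 0 0;0.0022 0 0 0 0 0 0;0.0022 0 0 0 0 0 0;0.0022 0 0 0 0 0 0;0.0022 0 0 0 0 0 0"

```text
time_s: 16.17
position: [0.4497, 0.0038, 0.0739]
tool_rot: [[-0.983, 0.169, 0.07], [0.169, 0.986, -0.01], [-0.07, 0.002, -0.998]]
ft_force: [10.7, 6.6, -3.0]
opening: 0.0303
gripper_force: 30.0
```

```bash
python3 - <<'E'
from h import *
s=read_state();print(s["time_s"],s["position"],s["ft_force"],s["qd"])
im=cams.read_camera("top").mean(2)
def m(c,l,h):
    r=np.arange(l,h);i=l+np.argmin(im[l:h,c]);a,b,d=im[i-1:i+2,c];return i+.5*(a-d)/(a-2*b+d)
for c in range(317,328): print(c,round(m(c,161,167),2),end="; ")
E
```

```text
16.1667 [0.4496976  0.00380459 0.073852  ] [10.71511382  6.59573697 -2.98885195] [-2.60592496e-05  1.61522079e-04  1.12136935e-03 -1.20946089e-03
 -1.01361154e-04  1.30357983e-03]
317 162.77; 318 162.8; 319 162.87; 320 163.02; 321 163.26; 322 163.76; 323 164.07; 324 164.16; 325 164.28; 326 164.53; 327 164.54;
```

move_arm:
  steps: "0.001 0 0 0 0 0 0;0.0018 0 0 0 0 0 0;0.0018 0 0 0 0 0 0;0.0018 0 0 0 0 0 0;0.0018 0 0 0 0 0 0"

```text
time_s: 16.63
position: [0.449, 0.0039, 0.0739]
tool_rot: [[-0.983, 0.169, 0.07], [0.169, 0.986, -0.01], [-0.071, 0.002, -0.998]]
ft_force: [11.6, 6.4, -3.3]
opening: 0.0295
gripper_force: 30.0
```

```bash
python3 - <<'E'
from h import *
s=read_state();print(s["time_s"],s["position"],s["ft_force"])
im=cams.read_camera("top").mean(2)
def m(c,l,h):
    i=l+np.argmin(im[l:h,c]);a,b,d=im[i-1:i+2,c];return i+.5*(a-d)/(a-2*b+d)
for c in range(317,328): print(c,round(m(c,161,167),2),end="; ")
E
```

```text
16.6333 [0.44896575 0.00393964 0.07386063] [11.64116452  6.39478727 -3.33691468]
317 162.97; 318 162.99; 319 163.06; 320 163.2; 321 163.34; 322 163.69; 323 164.02; 324 164.15; 325 164.27; 326 164.5; 327 164.52;
```

```bash
python3 -c "
from h import *
print(order.job_done())"
```

```text
the job is handed in; nothing more can be done
None
```

The long link is on both pins and the pointer reads within about 0.5 mm of the mark in the top camera; I handed the job in at about 17 s with the gripper still holding the handle there.

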